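# Find the balance point of a hanger bar on the ridge stand

### The arm

A 6-joint arm with a two-finger parallel gripper is mounted at the origin on the work surface. World frame = base frame: x ahead of the robot, y to its left, z up, the work surface at z = 0. Lengths are in mm, angles in rad, forces in N, time in s.
With the tool pointing down it reaches from about 275 to 750 mm from the base axis. Payload 10.2 kg.
Tool frame: the origin (TCP) lies between the finger pads; the fingertips stand 17 mm ahead of it and the grasp point (between the pads) lies 2 mm behind it (tips_ahead is the distance from the TCP to the fingertips, in mm); z points along the fingers, y is the line along which they close (so a half turn about z gives the same grasp; the last joint's range is limited). The gripper opens to 85 mm and grips with 20 to 120 N. Pads are 22 mm wide; open, the fingers measure 114 mm over their backs; the gripper's body (76 mm by 85 mm) begins 54 mm behind the grasp point. The pads swing forward as they close: fully open they stand 13 mm farther back than shut.
Start: joints at [1.002, 0.313, 1.498, -0, 1.331, -0.223], TCP at [177.961, 493.924, 223.994] pointing down, gripper open.
Joint ranges: [-2.94, 2.94], [-0.97, 2.17], [0.19, 2.56], [-1.23, 4.37], [0.02, 3.11], [-2.88, 2.88]. Speed limits (rad/s): [2.39, 2.39, 3.01, 3.14, 3.14, 3.14].

### API

Orientations are given as a unit quaternion [w, x, y, z].
In Python, from rig import sense, capture, finish_job, boxes_of, tips_ahead gives the robot as it stands.
- The arm moves only by the tool drive_tool, never from a script. Its argument "commands" is text: rows parted by semicolons, each of 7 numbers parted by spaces: the shift along the world's x, y, z in units of 0.1 m (1.0 is 0.1 m), then the turn, a rotation vector about the world's x, y, z in units of pi/4 rad (1.0 is pi/4 rad), then the opening in per cent of the stroke, from 0 (shut) to 100 (fully open). A call has 1 to 20 rows; each row shifts and turns the commanded pose from where the row before left it; what a row does not reach is not made up. A row lasts 1/12 s, in which the tool goes at most 41.7 mm and 7.16 degrees, less where a joint would pass 70% of its speed; a pose out of reach is approached as far as the arm can. A call with a number of a shift or a turn outside -1 to 1 is refused whole. A call with a gripper value outside its range is refused whole. The fingers move at their own pace and stop on an object; "force" is the grip in N (left out, the last holds). Time passes only in rows, so rows that do not move let the fingers close. It gives the time, the measured TCP pose, the force, the opening and the grip force at its end, in the units of the state.
- sense(): the state, without advancing time (a new reading comes with each control period).
- capture(name): name is "scene" or "top" or "wrist"; returns a dict with "pixels" (420x560x3 uint8, blue, green, red), "fov_y" (degrees; the focal length in pixels is half the picture's height over the tangent of half this angle, whatever the lens; pixels are square), "cx", "cy" (the principal point, pixels), "position" and "attitude" of the camera in the world; the wrist camera has in their place "tool_from_camera" (4x4, takes a point from camera to tool coordinates, whose origin is the TCP and whose axes are the flange's). Camera axes: x right, y down, z forward; pixel columns grow to the right and rows downward; lengths in mm; the calibration is good to about 2 mm. The wrist camera is an equidistant fisheye: a pixel r from the principal point sees the ray r / f radians off the axis. A picture is of the moment at which its call begins: read the wrist's pose just before it. There is no depth.
- finish_job(): hands the job in; it is judged then, once.
Trained networks look in a picture, given as the dict that the camera call returned (one of the last four; its "shot" number tells which), for a name from the list of things; names that differ only in an ending like _2 or _b are one class to them, and where a whole thing is asked for, a point or a joint stands for the part that bears it (a point fixed in the world has none). Each returns a list of dicts, best first, with "confidence" (0 to 1); they miss things now and then, are a little off and sometimes report something else, mostly with a low value. They report only what shows in the picture. A call takes as long as a camera call. They do not tell look-alikes from the thing itself.
- boxes_of(picture, name): "position" ([column, row] in pixels, amid what is visible of it).
The state is a dict: "time_s": time; "joints": joint angles; "dq": joint speeds; "tau": joint torques, N m; "eef_pos": TCP position; "ee_rot": TCP orientation; "force": force on the tool from outside, world axes, zero at the start; "wrist_torque": the same for the moment, N m; "grip_width": opening from 0.0 (shut) to 1.0 (fully open); "grip_force": force on a finger pad.
Only numpy, scipy, OpenCV 4.12 (cv2) and the standard library are available. Lean on these libraries where they do the work, as an engineer would, in place of code of your own. Each camera call takes 0.05 s, during which the arm holds its last target. There are 200 camera calls.

### The job

The shoe stall's hanger bar will hang from one cord, so its balance point has to be found: pick the bar up, lay it gently across the ridge of the balance stand, between the two cheeks, and slide it lengthwise until it stays level by itself on the ridge. Leave it there balanced, level, still and untouched; never press it hard onto the stand, and leave the other things where they are.

Things in the scene. Friction and masses are not known exactly. Their poses are not given: they have to be found in the camera images.
- bar_center (a point): middle (half-way along and up) of the hanger bar: a straight square boxed wooden bar, 300 mm long (its y), 24 mm wide and 18 mm high, a 12 mm dark plug flush in each end; starts flat on the work surface. A steel slug is fixed unseen inside: the bar weighs 0.26 to 0.39 kg and its centre of mass lies up to 65 mm from the middle, towards either end; nothing outside shows where
- bar_end_a (a point): centre of the bar's end face at its +y end (150 mm from the middle); friction of the bar on stand and table is 0.5 to 0.7
- bar_end_b (a point): centre of the bar's end face at its -y end (150 mm from the middle)
- stand: balance stand, fixed: wooden foot 80 (x) x 70 (y) x 12 mm high; a flat-topped ridge of sole rubber runs along its x, 16 mm wide in y, top 22 mm above the work surface. A wooden cheek 8 mm thick, 44 mm long in y, stands at either end of the ridge: inner faces at x = -16 and +16 mm, tops 27 mm above the work surface, leaving a 32 mm wide channel along the stand's y for the bar. Origin under the foot's centre
- ridge_top (a point): middle of the ridge's top face, 22 mm above the work surface; axes as the stand's. A bar laid here out of balance tips over the ridge's edge till its heavy end rests on the work surface (6 to 15 degrees); with its centre of mass within 8 mm either side of the middle of the ridge it lies level by itself, after rocking for a second or two. A bar that has tipped comes level again only when its centre of mass is 1 to 2 mm in past the edge
- first_aid_box: white plastic first-aid box with a spring clip latch and a small handle, 110 x 180 mm, 78 mm high (handle top 93 mm), origin at the centre of its underside; a bystander
- enamel_plate: white enamel plate, 180 mm across, 20 mm high, origin under its centre; a bystander
- tweezer_case: slim grey plastic tweezer case, 28 x 130 (its y) x 14 mm high, origin under its centre; a bystander
- ornament: short turned candlestick-shaped wooden ornament, foot 60 mm across, 80 mm high, origin under its centre; a bystander
- glue_jar: jar of glue, 60 mm across, 90 mm high, origin under its centre; a bystander
- polish_tin: flat round polish tin, 70 mm across, 24 mm high, origin under its centre; a bystander
- shoe_brush: shoe brush lying bristles down, 50 x 160 (its y) x 40 mm high, origin under its centre; a bystander
Mind the look-alikes: they are no part of the job. Several things have the shape of the stand; the one meant has the colours described above.

How it is judged (in metres and radians):
On the way:
1. the bar has been lifted clear of the work surface (height (world z) of bar_center above 0.038 m), for 0.1 s.
At the end, for the whole second after the job is handed in: The bar lies across the stand's ridge, in the channel between the cheeks, within 0.35 rad of the channel's line, level within 0.05 rad, its middle 27 to 36 mm above the work surface and within 90 mm of the ridge, carried by the stand alone, released and still (angle between bar_center's own y axis and vertical between 1.5208 and 1.6208 rad and height (world z) of bar_center between 0.027 and 0.036 m and x of bar_center in the frame of ridge_top between -0.016 and 0.016 m and y of bar_center in the frame of ridge_top between -0.09 and 0.09 m and angle between the y axis of bar_center and the y axis of stand, either way round below 0.35 rad and contact force between bar and stand above 0.5 N and linear speed of bar below 0.05 m/s); the robot touches nothing.
It fails at once if the bar is pressed or struck against the stand with more than 30 N (contact force between bar and stand above 30 N).
It fails at once if a bystander is moved by more than 20 mm (distance of any of first_aid_box, enamel_plate, tweezer_case, ornament, glue_jar, polish_tin, shoe_brush from where it was at the start of the episode above 0.02 m).
It also fails if it takes over 72 s, if anything falls off the work surface, if the arm or the gripper's body presses on something with over 40 N, if the wrist force passes 120 N, or if a joint passes its speed limit or range.

## Working session

There is one attempt and no reset: what is moved stays moved. The work goes in short steps, Python scripts to look and compute and a tool call to move; the robot and the scene stay as the last step left them, time stands still between calls to the robot, and variables do not carry over. Pictures are saved under pics/ and viewed, at most 10 in all, crops included, and the job is handed in when it is done.

Besides the shell and the picture viewer there is one more tool, called after ">>>" as name(argument=value, ...) on one line, values as JSON. drive_tool: Moves the arm, as the interface text tells. Shifts and turns lie within -1 to 1; 1 stands for 0.1 m of shift or pi/4 rad of turn. Its arguments: {"type":"object","properties":{"commands":{"type":"string"},"force":{"type":"number"}},"required":["commands"]}

```bash
mkdir -p pics
cat > h.py <<'E'
import numpy as np, cv2
from scipy.spatial.transform import Rotation as R
from rig import sense, capture, finish_job, boxes_of, tips_ahead
def rot(a):
    a=np.array(a,float)
    return a if a.shape==(3,3) else R.from_quat([a[1],a[2],a[3],a[0]]).as_matrix()
def ray(p,uv,z):
    f=p['pixels'].shape[0]/2/np.tan(np.radians(p['fov_y'])/2)
    d=rot(p['attitude'])@np.array([(uv[0]-p['cx'])/f,(uv[1]-p['cy'])/f,1])
    o=np.array(p['position'],float); return o+d*(z-o[2])/d[2]
def proj(p,X):
    f=p['pixels'].shape[0]/2/np.tan(np.radians(p['fov_y'])/2)
    c=rot(p['attitude']).T@(np.array(X,float)-np.array(p['position'])); return [p['cx']+f*c[0]/c[2],p['cy']+f*c[1]/c[2]]
E
python3 - <<'E'
from h import *
s=sense();print(s,tips_ahead if not callable(tips_ahead) else tips_ahead())
t=capture('top');c=capture('scene')
cv2.imwrite('pics/top.png',t['pixels']);cv2.imwrite('pics/scene.png',c['pixels'])
for p in (t,c):
  print(p['position'],p['attitude'],p['fov_y'],p['cx'],p['cy'])
  for n in ['bar_center','bar_end_a','stand','ridge_top','first_aid_box','enamel_plate','tweezer_case','ornament','glue_jar','polish_tin','shoe_brush']:
    print(n,[(np.round(b['position']).tolist(),round(b['confidence'],2),ray(p,b['position'],15)[:2].round().tolist()) for b in boxes_of(p,n)][:4])
E
```

```text
{'time_s': 0.0, 'joints': array([ 1.00163924e+00,  3.13462915e-01,  1.49845834e+00,  4.88592078e-06,
        1.33099224e+00, -2.23422328e-01]), 'dq': array([-0.00049315, -0.00060639,  0.00035351,  0.00128235, -0.00031362,
        0.00088849]), 'tau': array([-1.60439591e-03, -4.12270617e+01, -2.59728760e+01, -2.91892275e-04,
        4.42102042e-03,  2.53130423e-05]), 'eef_pos': array([177.78726488, 493.69153363, 223.42047219]), 'ee_rot': array([-2.57109469e-04,  1.72008233e-01,  9.85095291e-01, -6.08320577e-04]), 'force': array([-0.12645643,  0.50176942,  0.08279718]), 'wrist_torque': array([ 0.01069318,  0.02574148, -0.01779698]), 'grip_force': 0.0, 'grip_width': 1.0032719831615735} 17.0
[ 313.39591489   20.03103257 1225.29288475] [ 0.0647983  -0.70317035  0.70416002 -0.0742382 ] 54.19963677861775 276.79895619081213 206.57888928808038
bar_center [([295.0, 196.0], 0.72, [587.0, -53.0])]
bar_end_a [([297.0, 195.0], 0.97, [589.0, -59.0]), ([239.0, 129.0], 0.41, [802.0, 122.0])]
stand [([322.0, 253.0], 0.9, [416.0, -131.0]), ([221.0, 284.0], 0.88, [325.0, 167.0]), ([202.0, 206.0], 0.59, 
[... 1054 characters left out ...]
70.0, 239.0]), ([314.0, 195.0], 0.87, [437.0, 62.0]), ([268.0, 154.0], 0.7, [412.0, -130.0]), ([372.0, 189.0], 0.68, [316.0, 165.0])]
first_aid_box [([235.0, 292.0], 0.57, [777.0, 107.0])]
enamel_plate [([169.0, 235.0], 0.85, [782.0, -126.0])]
tweezer_case [([420.0, 312.0], 0.72, [531.0, 445.0]), ([242.0, 211.0], 0.7, [605.0, -45.0])]
ornament [([180.0, 125.0], 0.83, [507.0, -406.0]), ([201.0, 97.0], 0.31, [377.0, -456.0])]
glue_jar [([132.0, 159.0], 0.69, [688.0, -403.0]), ([314.0, 195.0], 0.58, [439.0, 62.0])]
polish_tin [([201.0, 98.0], 0.84, [381.0, -451.0])]
shoe_brush [([372.0, 349.0], 0.56, [673.0, 414.0]), ([312.0, 196.0], 0.53, [443.0, 61.0]), ([245.0, 211.0], 0.25, [601.0, -37.0])]
```

View pics/top.png

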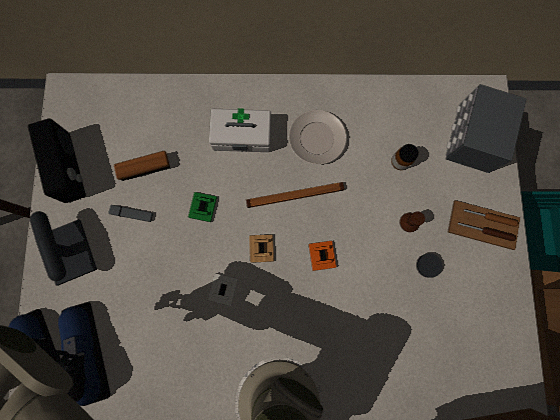

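Run:
```python
import cv2
t=cv2.imread('pics/top.png');c=cv2.imread('pics/scene.png')
a=cv2.resize(t[150:320,180:350],None,fx=2.35,fy=2.35,interpolation=cv2.INTER_CUBIC)
b=cv2.resize(c[130:300,220:390],None,fx=2.35,fy=2.35,interpolation=cv2.INTER_CUBIC)
cv2.imwrite('pics/crop1.png',cv2.hconcat([a,b]))
```

```text
(no output)
```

View pics/crop1.png

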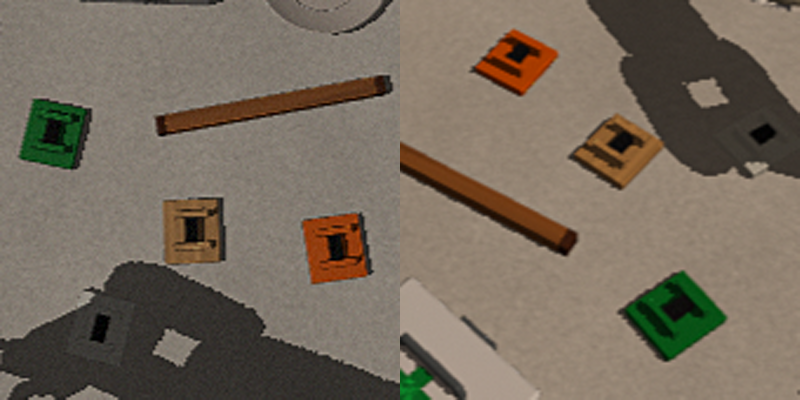

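The tan wooden stand is at (262,248) in the top view. The look-alikes are green (203,206), orange (322,254) and grey in shadow (222,290). By the description (wooden foot, dark rubber ridge) I take the tan one, and the crop confirms it. Its cheeks run along the image's horizontal, so the channel is about along world y. The bar is at (296,195). Next I measure bar and stand accurately.

Run:
```python
from h import *
for cam in ('top','scene'):
    p=capture(cam);hsv=cv2.cvtColor(p['pixels'],cv2.COLOR_BGR2HSV)
    def seg(lo,hi,c,r):
        m=cv2.inRange(hsv,np.array(lo),np.array(hi));n=np.zeros_like(m);x,y=c
        n[y-r:y+r,x-r:x+r]=m[y-r:y+r,x-r:x+r]
        n=cv2.morphologyEx(n,cv2.MORPH_CLOSE,np.ones((5,5)))
        k,l,st,_=cv2.connectedComponentsWithStats(n);i=1+st[1:,4].argmax()
        return max(cv2.findContours((l==i).astype('u1'),0,1)[0],key=cv2.contourArea)
    c0=dict(top=((296,195),(262,248),(322,254)),scene=((245,210),(314,195),(270,156)))[cam]
    for nm,c,r,z in (('bar',c0[0],62,18),('stand',c0[1],24,12),('orange',c0[2],24,12)):
        print(cam,nm,hsv[c[1],c[0]], hsv[c[1]+ (0 if nm=='bar' else 0),c[0]-9])
        ct=seg((3,75,50),(25,255,255),c,r)[:,0]
        w=np.array([ray(p,q,z)[:2] for q in ct],np.float32)
        rc=cv2.minAreaRect(w);print('  ctr',np.round(rc[0],1),'size',np.round(rc[1],1),'ang',round(rc[2],1))
        print('  box',np.round(cv2.boxPoints(rc)).tolist(), 'area px',len(ct))
s=sense();print(s['wrist_torque'],s['force'],s['time_s'])
```

```text
top bar [ 13 185  98] [ 12 184  97]
  ctr [591.2 -49.6] size [ 27.5 294.6] ang 10.7
  box [[550.0, 93.0], [605.0, -197.0], [632.0, -192.0], [578.0, 98.0]] area px 205
top stand [15 64  8] [ 14 143 137]
  ctr [430.9  49.9] size [80.2 71.2] ang 2.8
  box [[389.0, 83.0], [393.0, 12.0], [473.0, 16.0], [469.0, 87.0]] area px 96
top orange [ 42 116  11] [ 11 248 141]
  ctr [ 409.6 -129.5] size [80.4 73.3] ang 7.8
  box [[365.0, -99.0], [375.0, -171.0], [454.0, -160.0], [444.0, -88.0]] area px 99
scene bar [ 13 209 112] [ 11 186  37]
  ctr [597.5 -45.6] size [ 34.  304.6] ang 10.8
  box [[552.0, 101.0], [609.0, -198.0], [643.0, -192.0], [586.0, 107.0]] area px 230
scene stand [ 14 167  87] [ 14 164  59]
  ctr [434.3  54.7] size [87.4 75. ] ang 3.0
  box [[389.0, 90.0], [393.0, 15.0], [480.0, 20.0], [476.0, 94.0]] area px 90
scene orange [  9 208  43] [ 11 255  54]
  ctr [ 413.  -123.5] size [87.8 77.5] ang 8.0
  box [[364.0, -91.0], [375.0, -168.0], [462.0, -156.0], [451.0, -79.0]] area px 79
[-0.01153323  0.02210734 -0.00243023] [0.18580266 0.2342477  0.03313156] 1.3
```

>>> drive_tool(commands="0.207 -0.2715 0 0 0 -0.0661 100;0.207 -0.2715 0 0 0 -0.0661 100;0.207 -0.2715 0 0 0 -0.0661 100;0.207 -0.2715 0 0 0 -0.0661 100;0.207 -0.2715 0 0 0 -0.0661 100;0.207 -0.2715 0 0 0 -0.0661 100;0.207 -0.2715 0 0 0 -0.0661 100;0.207 -0.2715 0 0 0 -0.0661 100;0.207 -0.2715 0 0 0 -0.0661 100;0.207 -0.2715 0 0 0 -0.0661 100;0.207 -0.2715 0 0 0 -0.0661 100;0.207 -0.2715 0 0 0 -0.0661 100;0.207 -0.2715 0 0 0 -0.0661 100;0.207 -0.2715 0 0 0 -0.0661 100;0.207 -0.2715 0 0 0 -0.0661 100;0.207 -0.2715 0 0 0 -0.0661 100;0.207 -0.2715 0 0 0 -0.0661 100;0.207 -0.2715 0 0 0 -0.0661 100;0.207 -0.2715 0 0 0 -0.0661 100;0.207 -0.2715 0 0 0 -0.0661 100")

```text
time_s: 2.97
eef_pos: [592.7, -50.6, 223.9]
ee_rot: [-0.0, 0.639, 0.769, 0.0]
force: [-0.1, 0.0, 0.3]
grip_width: 1.0
grip_force: 0.0
```

>>> drive_tool(commands="0 0 -0.3 0 0 0 100;0 0 -0.3 0 0 0 100;0 0 -0.3 0 0 0 100;0 0 0 0 0 0 100;0 0 0 0 0 0 100;0 0 0 0 0 0 100")

```text
time_s: 3.47
eef_pos: [592.8, -49.2, 136.1]
ee_rot: [0.001, 0.638, 0.77, 0.001]
force: [0.8, 0.4, -0.1]
grip_width: 1.003
grip_force: 0.0
```

Run:
```python
from h import *
T=[];F=[]
s=sense();w=capture('wrist')
cv2.imwrite('pics/w1.png',w['pixels'])
T0=np.eye(4);T0[:3,:3]=rot(s['ee_rot']);T0[:3,3]=s['eef_pos']
M=T0@np.array(w['tool_from_camera']);f=210/np.tan(np.radians(w['fov_y'])/2)
print(s['eef_pos'],s['ee_rot'],s['joints'],s['time_s'],M[:3,3])
def wray(uv,z):
    d=np.array(uv,float)-[w['cx'],w['cy']];r=np.linalg.norm(d);a=r/f
    v=M[:3,:3]@np.array([*(np.sin(a)*d/r),np.cos(a)]);o=M[:3,3];return o+v*(z-o[2])/v[2]
for n in('bar_center','bar_end_a','bar_end_b'):print(n,[(b['position'],b['confidence'],wray(b['position'],15).round()) for b in boxes_of(w,n)[:3]])
hsv=cv2.cvtColor(w['pixels'],cv2.COLOR_BGR2HSV);m=cv2.inRange(hsv,np.array((3,110,40)),np.array((25,255,255)))
k,l,st,c=cv2.connectedComponentsWithStats(m)
for i in range(1,k):
  if st[i,4]>300:
    ct=max(cv2.findContours((l==i).astype('u1'),0,1)[0],key=cv2.contourArea)[:,0]
    ww=np.array([wray(q,18)[:2] for q in ct],np.float32);print(st[i],cv2.minAreaRect(ww))
for _ in range(8):
  capture('wrist');s=sense();T.append(s['wrist_torque']);F.append(s['force'])
print(np.mean(T,0),np.std(T,0),np.mean(F,0))
```

```text
[592.84382788 -49.23825037 136.05188592] [1.28899640e-03 6.38049509e-01 7.69994063e-01 5.52549346e-04] [-2.79622068e-01  5.40026437e-01  1.39793493e+00 -2.21696800e-05
  1.20082650e+00 -4.66483821e-01] 3.4667 [577.46732868  29.75489614 285.70297048]
bar_center [([274.4, 173.2], 0.86, array([589., -24.,  15.]))]
bar_end_a [([271.2, 175.1], 0.87, array([587., -27.,  15.]))]
bar_end_b [([271.2, 175.1], 0.87, array([587., -27.,  15.]))]
[  77   27   85   77 5210] ((435.72296142578125, 50.10786819458008), (79.23295593261719, 66.81855773925781), 2.534167528152466)
[ 258   29   29  310 8116] ((592.1858520507812, -50.72557067871094), (23.36859893798828, 295.5906982421875), 10.598705291748047)
[  51  208   75   68 3774] ((414.2291564941406, -123.74352264404297), (83.12811279296875, 71.51670837402344), 7.78901481628418)
[0.00226998 0.00155487 0.0104587 ] [0.0176107  0.02761638 0.028879  ] [-0.07087696 -0.03778054  0.29215604]
```

View pics/w1.png

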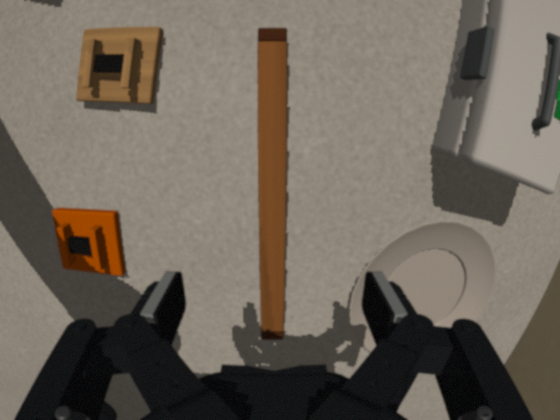

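The wrist view shows the bar centred between the open fingers (column 272), with its far end at (272,35). The tan stand is at (110,65) and the orange look-alike at (85,240). Next: down, grip and lift.

>>> drive_tool(commands="0 -0.015 -0.3 0 0 0 100;0 0 -0.3 0 0 0 100;0 0 -0.25 0 0 0 100;0 0 -0.15 0 0 0 100;0 0 -0.12 0 0 0 100;0 0 0 0 0 0 100;0 0 0 0 0 0 100;0 0 0 0 0 0 60;0 0 0 0 0 0 35;0 0 0 0 0 0 10;0 0 0 0 0 0 10;0 0 0 0 0 0 10;0 0 0 0 0 0 10;0 0 0 0 0 0 10", force=80)

```text
time_s: 5.23
eef_pos: [592.0, -50.6, 22.1]
ee_rot: [0.0, 0.638, 0.77, 0.0]
force: [0.4, 0.0, 0.9]
grip_width: 0.099
grip_force: 0.0
```

Run:
```python
from h import *
import rig
s=sense();print(s['eef_pos'],s['ee_rot'],s['grip_width'],s['grip_force'],s['force'],rig.tips_ahead() if callable(rig.tips_ahead) else rig.tips_ahead)
```

```text
[591.98004044 -50.58298463  22.09419548] [4.81937988e-05 6.38126865e-01 7.69931231e-01 1.47103747e-05] 0.09941895516868746 0.0 [0.39622528 0.01788045 0.90778667] 17.0
```

Run:
```python
from h import *
w=capture('wrist');c=capture('scene')
a=cv2.resize(c['pixels'][120:300,130:330],(560,504),interpolation=cv2.INTER_CUBIC)
cv2.imwrite('pics/w2.png',cv2.hconcat([cv2.resize(w['pixels'],None,fx=.7,fy=.7),cv2.resize(a,(392,294))]))
```

```text
(no output)
```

View pics/w2.png

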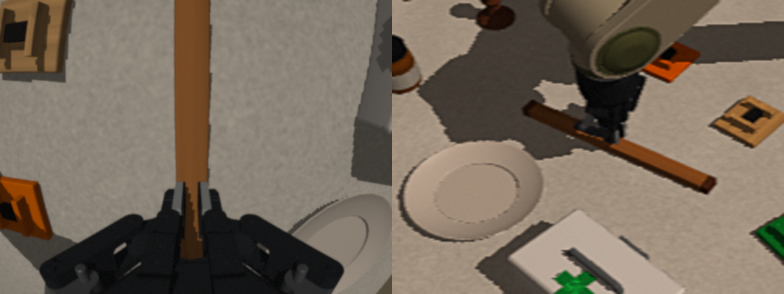

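Run:
```python
from h import *
s=sense();w=capture('wrist');c=capture('scene')
T=np.array(w['tool_from_camera']);print(T.round(3));Ti=np.linalg.inv(T);f=210/np.tan(np.radians(w['fov_y'])/2)
def wp(X):
    v=(Ti@np.array([*X,1]))[:3];a=np.arctan2(np.hypot(v[0],v[1]),v[2]);h=np.hypot(v[0],v[1])
    return np.array([w['cx'],w['cy']])+f*a*v[:2]/h
img=w['pixels'].copy();sc=2
img=cv2.resize(img[230:400,180:380],None,fx=4,fy=4,interpolation=cv2.INTER_CUBIC)
for z,col in((17,(0,0,255)),(4,(0,255,0)),(30,(255,0,0))):
  for y in(-4,4):
    for x in(-11,11):
      q=(wp((x,y,z))-[180,230])*4;cv2.circle(img,tuple(int(v) for v in q),4,col,-1)
im2=c['pixels'].copy();im2=cv2.resize(im2[150:230,200:280],None,fx=7,fy=7,interpolation=cv2.INTER_CUBIC)
for z,col in((5,(0,0,255)),(18,(0,255,0)),(31,(255,0,0))):
  q=(np.array(proj(c,[*s['eef_pos'][:2],z]))-[200,150])*7;cv2.circle(im2,tuple(int(v) for v in q),4,col,-1)
cv2.imwrite('pics/w3.png',cv2.resize(cv2.hconcat([img[:560],im2[:560]]),None,fx=.58,fy=.58))
```

```text
[[-1.00000e-03 -9.49000e-01 -3.15000e-01  8.02830e+01]
 [ 1.00000e+00 -1.00000e-03 -1.00000e-03 -5.90000e-02]
 [ 0.00000e+00 -3.15000e-01  9.49000e-01 -1.49755e+02]
 [ 0.00000e+00  0.00000e+00  0.00000e+00  1.00000e+00]]
```

View pics/w3.png

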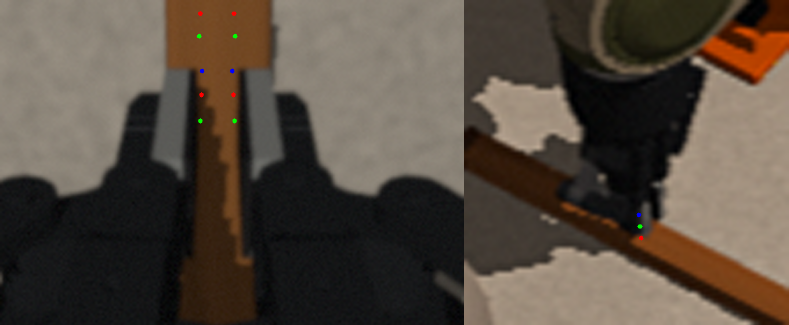

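>>> drive_tool(commands="0 0 -0.02 0 0 0 10;0 0 -0.02 0 0 0 10;0 0 0 0 0 0 10;0 0 0 0 0 0 10")

```text
time_s: 5.77
eef_pos: [591.8, -50.5, 17.8]
ee_rot: [-0.0, 0.638, 0.77, -0.0]
force: [-0.3, -0.6, -0.6]
grip_width: 0.099
grip_force: 0.0
```

>>> drive_tool(commands="0 0 -0.02 0 0 0 10;0 0 -0.02 0 0 0 10;0 0 0 0 0 0 10;0 0 0 0 0 0 10")

```text
time_s: 6.1
eef_pos: [591.9, -50.5, 13.8]
ee_rot: [-0.0, 0.638, 0.77, -0.0]
force: [-0.4, 0.1, -1.1]
grip_width: 0.101
grip_force: 0.0
```

>>> drive_tool(commands="0 0 -0.02 0 0 0 10;0 0 -0.01 0 0 0 10;0 0 0 0 0 0 10")

```text
time_s: 6.35
eef_pos: [592.0, -50.6, 11.1]
ee_rot: [0.0, 0.638, 0.77, 0.0]
force: [-1.2, -0.7, 1.7]
grip_width: 0.101
grip_force: 0.7
```

>>> drive_tool(commands="0 0 -0.02 0 0 0 10;0 0 -0.01 0 0 0 10;0 0 0 0 0 0 10")

```text
time_s: 6.6
eef_pos: [592.2, -50.6, 10.9]
ee_rot: [0.0, 0.638, 0.77, -0.0]
force: [-12.4, 2.5, 28.4]
grip_width: 0.1
grip_force: 14.1
```

>>> drive_tool(commands="0 0 0.12 0 0 0 10;0 0 0 0 0 0 60;0 0 0 0 0 0 60;0 0 0 0 0 0 60;0 0 0 0 0 0 60;0 0 0 0 0 0 60;0 0 -0.1 0 0 0 60;0 0 -0.1 0 0 0 60;0 0 0 0 0 0 60;0 0 0 0 0 0 60")

```text
time_s: 7.43
eef_pos: [591.3, -50.4, -1.2]
ee_rot: [-0.001, 0.638, 0.77, -0.0]
force: [-0.2, 0.5, 0.1]
grip_width: 0.6
grip_force: 0.0
```

>>> drive_tool(commands="0 0 0 0 0 0 10;0 0 0 0 0 0 10;0 0 0 0 0 0 10;0 0 0 0 0 0 10;0 0 0 0 0 0 10;0 0 0 0 0 0 10", force=80)

```text
time_s: 7.93
eef_pos: [592.3, -50.6, 0.6]
ee_rot: [0.0, 0.638, 0.77, 0.0]
force: [-1.7, 1.1, 5.4]
grip_width: 0.247
grip_force: 79.3
```

>>> drive_tool(commands="0 0 0.05 0 0 0 10;0 0 0.1 0 0 0 10;0 0 0.15 0 0 0 10;0 0 0.15 0 0 0 10;0 0 0.15 0 0 0 10;0 0 0.1 0 0 0 10;0 0 0 0 0 0 10;0 0 0 0 0 0 10;0 0 0 0 0 0 10;0 0 0 0 0 0 10")

```text
time_s: 8.77
eef_pos: [591.4, -50.4, 69.0]
ee_rot: [-0.001, 0.638, 0.77, -0.0]
force: [0.2, 0.1, -3.1]
grip_width: 0.251
grip_force: 78.7
```

```bash
cat >> h.py <<'E'
def wr(w,s):
    T0=np.eye(4);T0[:3,:3]=rot(s['ee_rot']);T0[:3,3]=s['eef_pos'];M=T0@np.array(w['tool_from_camera']);f=210/np.tan(np.radians(w['fov_y'])/2)
    def g(uv,z):
        d=np.array(uv,float)-[w['cx'],w['cy']];r=np.linalg.norm(d);a=r/f
        v=M[:3,:3]@np.array([*(np.sin(a)*d/r),np.cos(a)]);o=M[:3,3];return o+v*(z-o[2])/v[2]
    return g
E
python3 - <<'E'
from h import *
T=[];F=[];s=sense()
for i in range(24):
  w=capture('wrist');s=sense();T.append(s['wrist_torque']);F.append(s['force'])
cv2.imwrite('pics/w4.png',w['pixels'])
m=np.mean(T,0);fz=np.mean(F,0);print(m,np.std(T,0)/5,fz,s['grip_width'],s['eef_pos'],s['time_s'])
a=np.radians(10.6);# torque along tool closing axis
n=np.array([np.cos(a),np.sin(a),0]);b=np.array([-np.sin(a),np.cos(a),0])
print('about closing axis',m@n,'offset along bar +y (mm)',-1000*(m@n)/abs(fz[2]))
g=wr(w,s);print(g)
E
```

```text
[ 0.12766543  0.03845232 -0.00081829] [0.00611255 0.00656251 0.00649111] [-0.15952338  0.08283439 -2.5135323 ] 0.2577283353403683 [591.93244028 -50.58368741  69.97541616] 9.9667
about closing axis 0.13256022225929406 offset along bar +y (mm) -52.738618897545706
<function wr.<locals>.g at 0x7f3a1e8272e0>
```

View pics/w4.png

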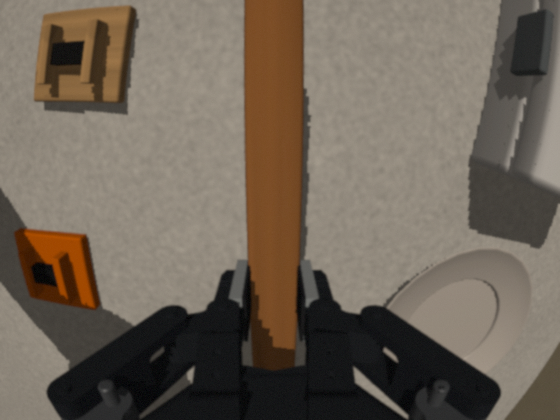

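The wrist view shows the bar held straight between the pads. The torque puts the centre of mass about 48 mm from the middle, towards the −y end. Next I refine the ridge centre.

Run:
```python
from h import *
s=sense();w=capture('wrist');t=capture('top');c=capture('scene')
g=wr(w,s)
for nm,p,f,ctr,r in (('wrist',w,g,(67,53),20),('top',t,lambda q,z:ray(t,q,z),(262,247),9),('scene',c,lambda q,z:ray(c,q,z),(313,193),9)):
    v=p['pixels'].max(2);x,y=ctr;m=np.zeros_like(v);m[y-r:y+r,x-r:x+r]=(v[y-r:y+r,x-r:x+r]<38)*255
    k,l,st,_=cv2.connectedComponentsWithStats(m);i=1+st[1:,4].argmax()
    ct=cv2.findContours((l==i).astype('u1'),0,1)[0];ct=max(ct,key=cv2.contourArea)[:,0]
    rc=cv2.minAreaRect(np.array([f(q,22)[:2] for q in ct],np.float32));print(nm,st[i],np.round(rc[0],1),np.round(rc[1],1),round(rc[2],1))
hsv=cv2.cvtColor(w['pixels'],cv2.COLOR_BGR2HSV);m=cv2.inRange(hsv,np.array((3,110,40)),np.array((25,255,255)))
for row in(20,100,200):
    q=np.where(m[row,220:330])[0]+220;print(row,q[0],q[-1],g((q[0],row),87).round(1),g((q[-1],row),87).round(1))
x,y=67,53
hs=cv2.inRange(hsv,np.array((8,80,40)),np.array((28,220,255)));hs[:,200:]=0;hs[150:]=0
ct=max(cv2.findContours(cv2.morphologyEx(hs,3,np.ones((9,9))),0,1)[0],key=cv2.contourArea)[:,0]
rc=cv2.minAreaRect(np.array([g(q,12)[:2] for q in ct],np.float32));print('foot',rc)
```

```text
wrist [ 50  42  33  24 668] [428.2  50.1] [27.7 16.3] 2.3
top [257 250   2   1   2] [423.9  60.4] [2.9 0. ] -90.1
scene [309 186  10   9  54] [428.3  54.4] [26.8 16.4] 2.1
20 245 302 [559.   62.5  87. ] [581.4  66.8  87. ]
100 245 303 [565.2  29.5  87. ] [588.   33.8  87. ]
200 247 301 [573.1 -11.7  87. ] [595.7  -7.5  87. ]
foot ((433.21978759765625, 50.61425018310547), (83.71924591064453, 69.36373138427734), 2.5726876258850098)
```

>>> drive_tool(commands="-0.204 0.187 0 0 0 -0.023 10;-0.204 0.187 0 0 0 -0.023 10;-0.204 0.187 0 0 0 -0.023 10;-0.204 0.187 0 0 0 -0.023 10;-0.204 0.187 0 0 0 -0.023 10;-0.204 0.187 0 0 0 -0.023 10;-0.204 0.187 0 0 0 -0.023 10;-0.204 0.187 0 0 0 -0.023 10;0 0 -0.12 0 0 0 10;0 0 -0.12 0 0 0 10;0 0 -0.1 0 0 0 10;0 0 0 0 0 0 10;0 0 0 0 0 0 10")

```text
time_s: 11.2
eef_pos: [428.8, 99.0, 36.1]
ee_rot: [-0.0, 0.692, 0.722, -0.0]
force: [0.1, -0.4, -2.5]
grip_width: 0.254
grip_force: 78.9
```

Run:
```python
from h import *
s=sense();w=capture('wrist');c=capture('scene')
print(s['eef_pos'],s['ee_rot'],s['force'],s['time_s'],s['joints'])
a=cv2.resize(c['pixels'][150:250,270:370],(420,420),interpolation=cv2.INTER_CUBIC)
cv2.imwrite('pics/w5.png',cv2.resize(cv2.hconcat([w['pixels'],a]),None,fx=.8,fy=.8))
```

```text
[428.78571715  99.00323058  36.11266314] [-1.21367849e-04  6.92040203e-01  7.21858941e-01 -1.11591016e-04] [ 0.12301525 -0.40271387 -2.53579182] 11.2 [-4.05357541e-02  3.96562093e-01  1.95481065e+00 -9.12931723e-06
  7.90549594e-01 -8.27025214e-02]
```

View pics/w5.png

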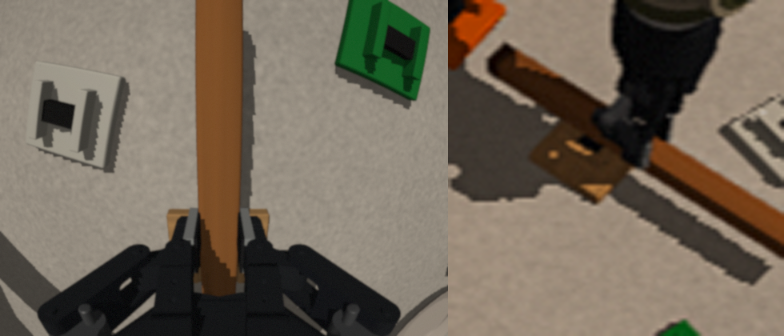

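The wrist view shows the tan stand's edges (columns about 209 and 337 at full size) symmetric about the bar. Lowering gently.

>>> drive_tool(commands="0 0 -0.04 0 0 0 10;0 0 -0.04 0 0 0 10;0 0 -0.02 0 0 0 10;0 0 -0.01 0 0 0 10;0 0 0 0 0 0 10")

```text
time_s: 11.72
eef_pos: [428.6, 99.0, 24.7]
ee_rot: [-0.0, 0.692, 0.722, -0.0]
force: [-1.0, -0.3, -2.5]
grip_width: 0.247
grip_force: 78.9
```

>>> drive_tool(commands="0 0 -0.01 0 0 0 10;0 0 -0.005 0 0 0 10;0 0 0 0 0 0 10")

```text
time_s: 11.97
eef_pos: [428.7, 99.0, 23.5]
ee_rot: [-0.0, 0.692, 0.722, -0.0]
force: [-0.5, 0.2, -3.7]
grip_width: 0.253
grip_force: 78.9
```

>>> drive_tool(commands="0 0 -0.008 0 0 0 10;0 0 0 0 0 0 10;0 0 0 0 0 0 10")

```text
time_s: 12.22
eef_pos: [428.9, 99.1, 22.8]
ee_rot: [0.0, 0.692, 0.722, 0.0]
force: [0.3, 1.4, -0.8]
grip_width: 0.25
grip_force: 79.1
```

>>> drive_tool(commands="0 0 -0.005 0 0 0 10;0 0 0 0 0 0 10;0 0 0 0 0 0 10")

```text
time_s: 12.47
eef_pos: [428.9, 99.1, 22.4]
ee_rot: [0.0, 0.692, 0.722, 0.0]
force: [-0.4, 3.2, 2.5]
grip_width: 0.253
grip_force: 79.5
```

Contact made at about 5 N. Releasing slowly.

>>> drive_tool(commands="0 0 0 0 0 0 20;0 0 0 0 0 0 24;0 0 0 0 0 0 27;0 0 0 0 0 0 30;0 0 0 0 0 0 35;0 0 0 0 0 0 45;0 0 0 0 0 0 55;0 0 0 0 0 0 55;0 0 0 0 0 0 55;0 0 0 0 0 0 55;0 0 0 0 0 0 55;0 0 0 0 0 0 55", force=20)

```text
time_s: 13.47
eef_pos: [428.8, 99.0, 22.2]
ee_rot: [0.0, 0.692, 0.722, 0.0]
force: [-0.3, -1.1, 0.5]
grip_width: 0.55
grip_force: 0.0
```

```bash
cat > look.py <<'E'
from h import *
import sys
s=sense();w=capture('wrist');c=capture('scene');print(s['eef_pos'],s['force'],s['grip_width'],s['time_s'])
# bar end +y in scene; heights of both ends: compare projections of level bar
hsv=cv2.cvtColor(c['pixels'],cv2.COLOR_BGR2HSV)
a=cv2.resize(c['pixels'][130:290,230:430],(700,560),interpolation=cv2.INTER_CUBIC)
a2=np.radians(2.5);u=np.array([-np.sin(a2),np.cos(a2),0]);n=np.array([np.cos(a2),np.sin(a2),0])
m=np.array([428.9,99,0])
for th,col in((0,(0,255,0)),(float(sys.argv[2]) if len(sys.argv)>2 else .12,(0,0,255))):
  for e in(-150,150):
    for sx in(-12,12):
      X=m+u*e+n*sx;X[2]=40+(e+48)*np.tan(th)
      q=(np.array(proj(c,X))-[230,130])*3.5;cv2.circle(a,tuple(int(v) for v in q),3,col,-1)
cv2.imwrite('pics/%s.png'%sys.argv[1],a)
E
python3 look.py b1
```

```text
[428.76451043  99.01920934  22.20116759] [-0.34173871 -1.11751435  0.53000132] 0.5497443270167118 13.4667
```

View pics/b1.png

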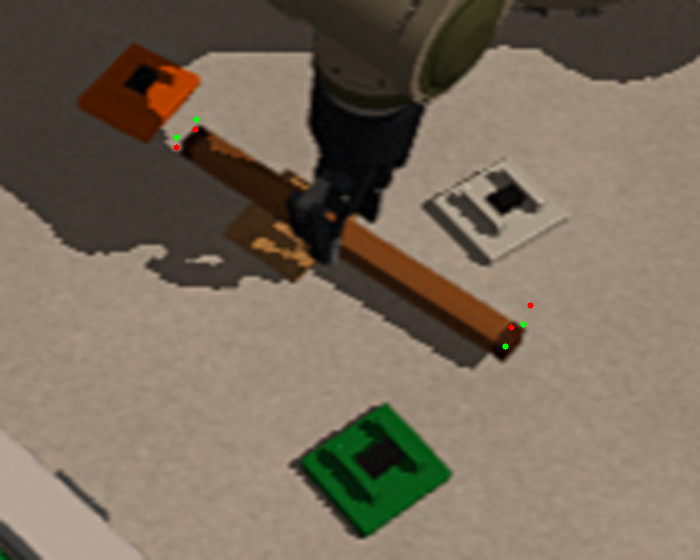

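The bar's near end (500–523, 325–346) matches the level prediction (green dots), not the tipped one (red dots). Now I withdraw straight up.

>>> drive_tool(commands="0 0 0.05 0 0 0 55;0 0 0.1 0 0 0 55;0 0 0.15 0 0 0 55;0 0 0.2 0 0 0 55;0 0 0.25 0 0 0 55;0 0 0.25 0 0 0 55;0 0 0.2 0 0 0 55;0 0 0.2 0 0 0 55;0 0 0.1 0 0 0 55;0 0 0 0 0 0 55;0 0 0 0 0 0 55;0 0 0 0 0 0 55;0 0 0 0 0 0 55;0 0 0 0 0 0 55;0 0 0 0 0 0 55;0 0 0 0 0 0 55;0 0 0 0 0 0 55;0 0 0 0 0 0 55;0 0 0 0 0 0 55;0 0 0 0 0 0 55")

```text
time_s: 15.23
eef_pos: [428.8, 99.0, 172.2]
ee_rot: [0.0, 0.692, 0.722, -0.0]
force: [0.0, -0.0, -0.2]
grip_width: 0.547
grip_force: 0.0
```

```bash
python3 look.py b2 0.12; python3 look.py b3 -0.12
```

```text
[428.76090461  99.02237332 172.19815148] [ 0.00816456 -0.04375129 -0.16941093] 0.5469129503932979 15.2333
[428.74868869  99.01986807 172.18434802] [ 0.07648166  0.73384348 -0.85059095] 0.551549845862024 15.3333
```

View pics/b2.png

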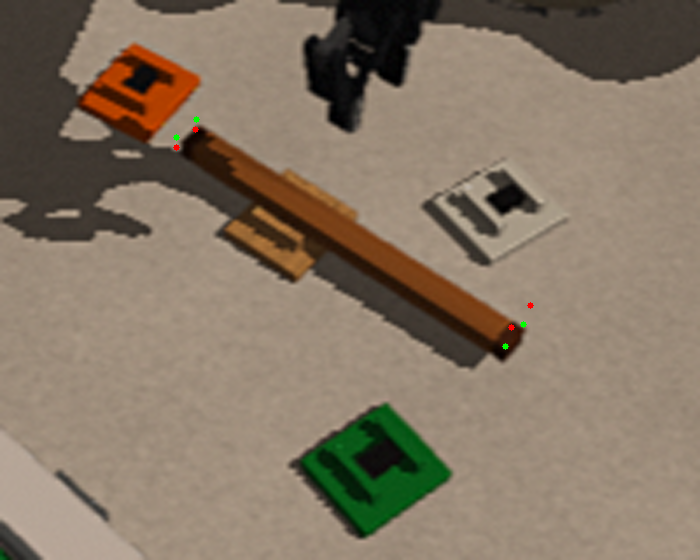

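Same place as before withdrawal: near end at (512,337) lies on the level prediction, a tipped bar would be about 20 px off, and the cheeks show on either side. The bar is level, still and untouched.

```bash
python3 -c "
from rig import finish_job;print(finish_job())"
```

```text
the job is handed in; nothing more can be done
None
```

I laid the bar across the tan wooden stand's ridge with its middle about 48 mm towards +y from the ridge, released it there, and the last pictures showed it level and still with the arm clear; I handed the job in at about 15 s, and no verdict was returned.

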